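# Set the polariscope's analyser to dark field

### The arm

A 6-joint arm with a two-finger parallel gripper is mounted at the origin on the work surface. World frame = base frame: x ahead of the robot, y to its left, z up, the work surface at z = 0. Lengths are in m, angles in rad, forces in N, time in s.
With the tool pointing down it reaches from about 0.275 to 0.875 m from the base axis. Payload 12.5 kg.
Tool frame: the origin (TCP) lies at the very end of the fingers, on their centre line; the grasp point (between the pads) lies 19 mm behind it; z points along the fingers, y is the direction in which the jaws open and shut (so a half turn about z gives the same grasp; the last joint's range is limited). The gripper opens to 85 mm and grips with 20 to 120 N. Pads are 22 mm wide; open, the fingers measure 114 mm over their backs; the gripper's body (76 mm by 85 mm) begins 54 mm behind the grasp point. The pads swing forward as they close: fully open they stand 13 mm farther back than shut.
Start: joints at [1.25, 0.351, 1.652, -0, 1.139, -0.085], TCP at [0.128, 0.535, 0.231] pointing down, gripper open.
Joint ranges: [-2.75, 2.75], [-0.79, 2.1], [0.01, 2.65], [-1.57, 4.71], [0.07, 3.14], [-2.87, 2.87]. Speed limits (rad/s): [2.22, 2.22, 2.79, 3.14, 3.14, 3.14].

### API

Orientations are given as a unit quaternion [x, y, z, w].
In Python, from bench import status, eyes, hand_in gives the robot as it stands. The module is installed in compiled form; this text tells all that it offers.
- The arm moves only by the tool drive_tool, never from a script. Its argument "commands" is a list of rows, each an object with "dp": the shift along the tool's x, y, z in mm, a list of three; "roll": the turn about the tool's z in units of 5 degrees (1.0 is 5 degrees); "hand": the finger opening in mm, from 0 to 85.4. In form: [{"dp": [dx, dy, dz], "roll": roll, "hand": hand}, ...]. A call has 1 to 10 rows; each row is the pose to reach, as a shift and turn from the pose commanded when the call began, along the tool's axes at that moment; what a row does not reach only later rows make up. A row lasts 1/10 s, in which the tool goes at most 50 mm and 8.59 degrees, less where a joint would pass 70% of its speed; a pose out of reach is approached as far as the arm can. A call with a gripper value outside its range is refused whole. The fingers move at their own pace and stop on an object; "force" is the grip in N (left out, the last holds). Time passes only in rows, so rows that repeat a pose let the fingers close. It gives the time, the measured TCP pose, the force and the opening at its end, in the units of the state.
- status.state(): the state, without advancing time (a new reading comes with each control period).
- eyes.get_image(name): name is "scene" or "top" or "wrist"; returns the picture (400x640x3 uint8, red, green, blue); there is no depth.
- eyes.camera_model(name): a dict with "fx", "fy", "cx", "cy" (pixels), "k1" (the pictures are not rectified: a ray, as slopes to the right and down, at radius r is drawn at 1 + k1 r^2 times it, then the intrinsics apply), "T" (4x4, takes a point from camera to world coordinates). Camera axes: x right, y down, z forward; pixel columns grow to the right and rows downward; lengths in m; the calibration is good to about 2 mm. A picture is of the moment at which its call begins: read the wrist's pose just before it. camera_model takes no time and is no camera call; for the wrist camera it gives the pose at the moment of the call.
- hand_in(): hands the job in, once; it reports no verdict.
The state is a dict: "clock": time; "joint_pos": joint angles; "qvel": joint speeds; "joint_torque": joint torques, N m; "ee_pos": TCP position; "tool_rot": TCP orientation; "ft_force": force on the tool from outside, world axes, zero at the start; "wrist_torque": the same for the moment, N m; "grip_width": finger opening in m.
Only numpy, scipy, OpenCV 4.12 (cv2) and the standard library are available. Lean on these libraries where they do the work, as an engineer would, in place of code of your own. Each camera call takes 0.05 s, during which the arm holds its last target. There are 200 camera calls.

### The job

Get the polariscope ready for checking glass: press the yellow lamp switch on the lamp supply right down and let it up again, then gently push the red-knobbed lever round until the ring's red pointer stands on the green (dark-field) mark of the dial, and leave it there. Push the lever with the outside of the fingers without pinching it, and leave the vial under the analyser and the ampoules and bottles around undisturbed.

Things in the scene. Friction and masses are not known exactly. Their poses are not given: they have to be found in the camera images.
- polariscope: Glass strain viewer, fixed: cream light box 265 x 205 x 70 mm high with a round opal window, a column at its back, an arm holding the black analyser housing (128 mm across, underside at 164 mm) over the window. Origin: on the bench below the vertical axis the analyser ring turns on; x points to the column. Box spans x = -110 to +155 mm; nothing but ring and lever rises above 190 mm.
- dial: Fixed white disc on the analyser housing, 174 mm across, 5 mm thick, concentric with the ring's axis, top 190 mm above the bench; black ticks every 10 degrees. Clocked up to 30 degrees either way against the polariscope. Origin: centre of its underside; its x axis points at the green mark.
- green_mark (a point): Inner end of the green (dark-field) mark of the dial, a radial stripe 17 mm long and 8 mm wide; the point lies 68 mm from the ring's axis, on the dial's top.
- blue_mark (a point): Inner end of the blue mark of the dial (another setting, not asked for here), a like stripe 45 degrees counterclockwise from the green one seen from above.
- analyser: Black knurled ring, 106 mm across, top at 203 mm, with lever bar (9 mm wide, 196 to 202 mm high) along its -x to a red knob, red pointer along +x. Turns about z through its origin (bench height), 86 degrees either way from the polariscope's axes; 1 to 2 N at the knob turns it, no spring, stays where left. At the start the lever must go 28 to 104 degrees clockwise seen from above.
- lever_knob (a point): Upright red cylindrical knob at the end of the lever, 13 mm diameter, from 202 to 236 mm above the bench; the point is on its axis 220 mm above the bench, 108 mm from the ring's axis. The space beside it is free at this height.
- pointer_tip (a point): Tip of the ring's red pointer, 68 mm from the ring's axis, diametrically opposite the lever, just above the dial.
- lamp_supply: Cream lamp supply box fixed to the bench beside the polariscope (left or right of it), 150 mm deep, 105 mm wide, 82 mm high. Origin: centre of its underside; its front with the black dimmer faces its -x.
- lamp_switch_top (a point): Centre of the top face of the round yellow spring push switch (28 mm diameter) on the lamp supply's top; pressed straight down.
- lamp_switch (a joint): Travel of the yellow switch in m: 0 up, 0.006 fully down (about 4 N); springs back.
- vial: Loose glass vial with a blue cap, 29 mm diameter, 59 mm high, standing on the polariscope's opal window under the analyser. Origin: centre of its underside.
- ampoule1: Loose standing amber glass ampoule, 18 mm diameter, 78 mm high; one of three in front of the equipment. Origin: centre of its underside.
- ampoule2: Loose standing amber glass ampoule, 18 mm diameter, 78 mm high; one of three in front of the equipment. Origin: centre of its underside.
- ampoule3: Loose standing amber glass ampoule, 18 mm diameter, 78 mm high; one of three in front of the equipment. Origin: centre of its underside.
- infusion1: Loose standing glass infusion bottle with a blue cap and paper label, 68 mm diameter, 150 mm high; one of four at the sides. Origin: centre of its underside.
- infusion2: Loose standing glass infusion bottle with a blue cap and paper label, 68 mm diameter, 150 mm high; one of four at the sides. Origin: centre of its underside.
- infusion3: Loose standing glass infusion bottle with a blue cap and paper label, 68 mm diameter, 150 mm high; one of four at the sides. Origin: centre of its underside.
- infusion4: Loose standing glass infusion bottle with a blue cap and paper label, 68 mm diameter, 150 mm high; one of four at the sides. Origin: centre of its underside.

How it is judged:
By the outcome, as a careful person would: the job done as asked, in the order asked, and still so for the second after the job is handed in, with the robot touching nothing.
It also fails if it takes over 56 s, if anything falls off the work surface, if the arm or the gripper's body presses on something with over 40 N, if the wrist force passes 120 N, or if a joint passes its speed limit or range.

## Working session

There is one attempt and no reset: what is moved stays moved. The work goes in short steps, Python scripts to look and compute and a tool call to move; the robot and the scene stay as the last step left them, time stands still between calls to the robot, and variables do not carry over. Pictures are saved under pics/ and viewed, about 8 in all and at most 12, crops included, and the job is handed in when it is done.

Besides the shell and the picture viewer there is one more tool, called by a JSON object that holds its "name" and its "arguments", one argument or row to a line. drive_tool: Moves the arm, as the interface text tells. Its arguments: {"type":"object","properties":{"commands":{"type":"array","items":{"type":"object","properties":{"dp":{"type":"array","items":{"type":"number"}},"roll":{"type":"number"},"hand":{"type":"number"}}}},"force":{"type":"number"}},"required":["commands"]}

```bash
mkdir -p pics; cat > h.py <<'E'
import numpy as np, cv2
from bench import status, eyes
def ray(m,u,v):
    x,y=(u-m['cx'])/m['fx'],(v-m['cy'])/m['fy']
    p=np.array([x,y])
    q=p.copy()
    for _ in range(30): q=p/(1+m['k1']*(q@q))
    T=np.array(m['T']); return T[:3,3],T[:3,:3]@np.array([q[0],q[1],1.])
def at(m,u,v,z):
    o,d=ray(m,u,v); return o+d*(z-o[2])/d[2]
def pix(m,P):
    T=np.array(m['T']); c=T[:3,:3].T@(np.array(P)-T[:3,3]); q=c[:2]/c[2]; q=q*(1+m['k1']*(q@q))
    return m['fx']*q[0]+m['cx'],m['fy']*q[1]+m['cy']
def snap(n,f):
    im=eyes.get_image(n)[:,:,::-1]; cv2.imwrite('pics/'+f,im); return im
E
python3 - <<'E'
from h import *
s=status.state();print(s)
for n in ['scene','top','wrist']:
    m=eyes.camera_model(n);print(n,m['fx'],m['cx'],m['cy'],m['k1'],np.round(m['T'],3).tolist())
    snap(n,n+'0.png')
E
```

```text
{'clock': 0.0, 'joint_pos': array([ 1.25037387e+00,  3.51196455e-01,  1.65243999e+00,  1.78809568e-05,
        1.13907892e+00, -8.45984581e-02]), 'qvel': array([ 0.00046745,  0.00046198,  0.00090231,  0.00047369, -0.00024545,
       -0.00083433]), 'joint_torque': array([-1.51752229e-03, -5.06114137e+01, -2.91392899e+01, -2.15172540e-04,
        4.76038011e-03, -2.49738628e-05]), 'ee_pos': array([0.12836971, 0.53446874, 0.23077416]), 'tool_rot': array([ 1.17642664e-01,  9.93055833e-01, -5.48251849e-04, -1.20857234e-04]), 'ft_force': array([-0.02897337,  0.07146834, -1.0747721 ]), 'wrist_torque': array([-0.02353188, -0.094192  ,  0.00934109]), 'grip_width': 0.0851160491829022}
scene 466.3065892266133 316.08746510688525 199.8564377419334 -0.04684117092074253 [[0.728, 0.416, -0.545, 1.165], [0.685, -0.441, 0.58, -0.666], [0.001, -0.796, -0.606, 0.84], [0.0, 0.0, 0.0, 1.0]]
top 440.1343665918068 324.09987341250354 197.33942212743187 -0.07561920335829515 [[-0.014, -0.996, 0.086, 0.397], [-1.0, 0.014, -0.006, 0.004], [0.004, -0.086, -0.996, 1.407], [0.0, 0.0, 0.0, 1.0]]
wrist 303.93918576115266 319.03105129569065 200.33012502207137 -0.03212850136919871 [[0.233, 0.929, 0.289, 0.055], [0.972, -0.222, -0.07, 0.552], [-0.001, 0.297, -0.955, 0.374], [0.0, 0.0, 0.0, 1.0]]
```

View pics/top0.png

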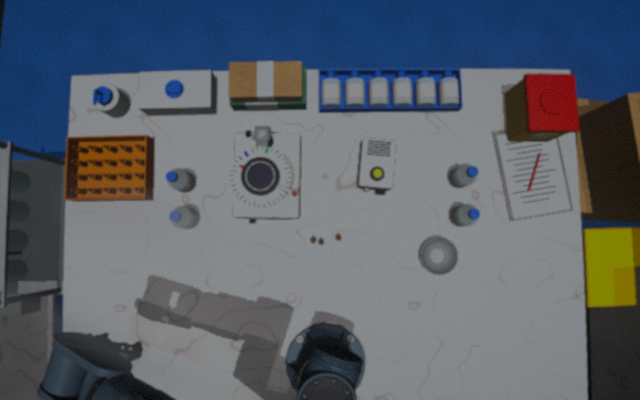

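View pics/scene0.png

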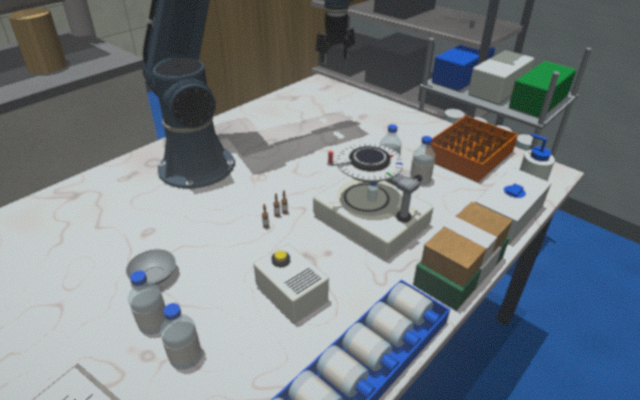

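The top view shows the dial centre near (261,176), the red knob at (295,193), the green mark near (267,150), the blue one near (246,154), and the switch at (377,173). The scene view agrees with this. Next I'll enlarge the top picture to read exact pixels.

```bash
python3 - <<'E'
from h import *
im=cv2.imread('pics/top0.png')
c=im[120:230,220:320]; d=im[125:205,345:405]
a=cv2.resize(c,None,fx=5,fy=5,interpolation=cv2.INTER_CUBIC); b=cv2.resize(d,None,fx=4,fy=4,interpolation=cv2.INTER_CUBIC)
o=np.zeros((550,740,3),np.uint8); o[:550,:500]=a; o[:320,500:740]=b
cv2.imwrite('pics/crop1.png',o)
hsv=cv2.cvtColor(im,cv2.COLOR_BGR2HSV).astype(int)
m=eyes.camera_model('top')
for n,lo,hi,z,reg in [('yellow',22,35,.09,(345,125,405,205)),('green',45,80,.19,(220,140,320,160)),('blue',105,130,.19,(220,140,320,160)),('red',-8,8,None,(220,140,320,230))]:
    H=(hsv[...,0]+90)%180-90 if n=='red' else hsv[...,0]
    M=((H>=lo)&(H<=hi)&(hsv[...,1]>110)&(hsv[...,2]>50)).astype(np.uint8)
    x0,y0,x1,y1=reg; R=np.zeros_like(M);R[y0:y1,x0:x1]=M[y0:y1,x0:x1]
    k,_,st,ce=cv2.connectedComponentsWithStats(R)
    for i in range(1,k):
        if st[i,4]>=3: print(n,st[i].tolist(),ce[i].round(1), at(m,*ce[i],z or (.19 if ce[i][0]<270 else .236)).round(4))
E
```

```text
yellow [373, 168, 10, 10, 80] [377.2 172.7] [ 0.5831 -0.1654  0.09  ]
green [266, 147, 2, 5, 8] [266.5 149. ] [0.6403 0.1565 0.19  ]
blue [245, 152, 3, 4, 9] [245.9 153.6] [0.6282 0.2145 0.19  ]
red [241, 166, 3, 2, 6] [242.  166.5] [0.5917 0.2253 0.19  ]
red [292, 191, 4, 4, 13] [293.6 192.6] [0.5117 0.0784 0.236 ]
```

View pics/crop1.png

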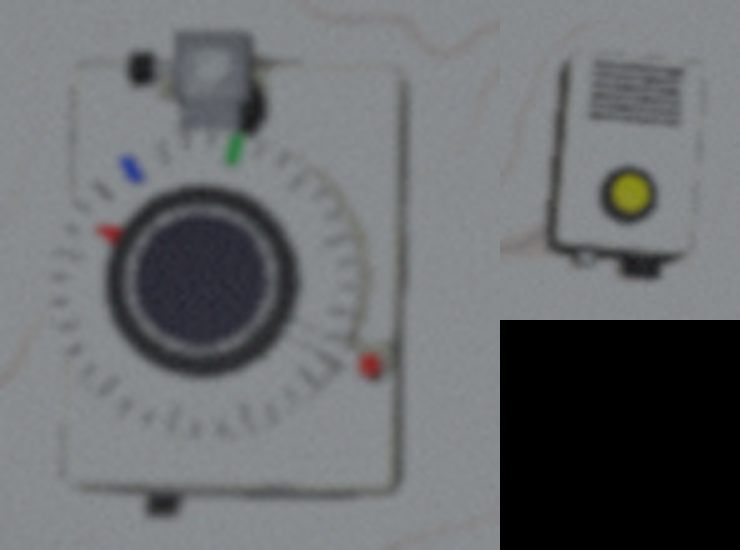

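Readings from the crop: the pointer is about 77° counterclockwise of green, so the lever goes clockwise, and the supply is on the right with its switch near (0.583, -0.165). I'll head for the switch with the fingers closed.

{"name": "drive_tool", "arguments": {
  "commands": [
    {"dp": [-20,-19,-20],"roll": -0.3,"hand": 0},
    {"dp": [-50,-48,-40],"roll": -0.6,"hand": 0},
    {"dp": [-83,-78,-60],"roll": -0.9,"hand": 0},
    {"dp": [-116,-110,-69],"roll": -1.2,"hand": 0},
    {"dp": [-149,-141,-69],"roll": -1.5,"hand": 0},
    {"dp": [-182,-172,-69],"roll": -1.8,"hand": 0},
    {"dp": [-215,-203,-69],"roll": -2.1,"hand": 0},
    {"dp": [-248,-235,-69],"roll": -2.4,"hand": 0},
    {"dp": [-281,-266,-69],"roll": -2.7,"hand": 0},
    {"dp": [-306,-290,-69],"roll": -2.7,"hand": 0}
  ],
  "force": 40
}}

```text
clock: 1.15
ee_pos: [0.359, 0.1792, 0.3003]
tool_rot: [0.0, 1.0, -0.0, 0.0]
ft_force: [0.9, -0.1, 0.2]
grip_width: -0.0001
```

```bash
python3 - <<'E'
from h import *
m=eyes.camera_model('wrist'); np.save('w1.npy',m,allow_pickle=True)
im=snap('wrist','w1.png'); print(np.round(m['T'],3).tolist())
for P in [(.58,.17,.19),(.512,.078,.236),(.64,.1565,.19),(.583,-.165,.09)]: print(np.round(pix(m,P)))
cv2.imwrite('pics/w1b.png',cv2.resize(im,(800,500),interpolation=cv2.INTER_CUBIC))
E
```

```text
[[-0.0, 0.955, 0.297, 0.284], [1.0, 0.0, 0.001, 0.179], [0.001, 0.297, -0.955, 0.443], [0.0, 0.0, 0.0, 1.0]]
[310. 389.]
[205. 376.]
[299. 428.]
[ 80. 326.]
```

View pics/w1b.png

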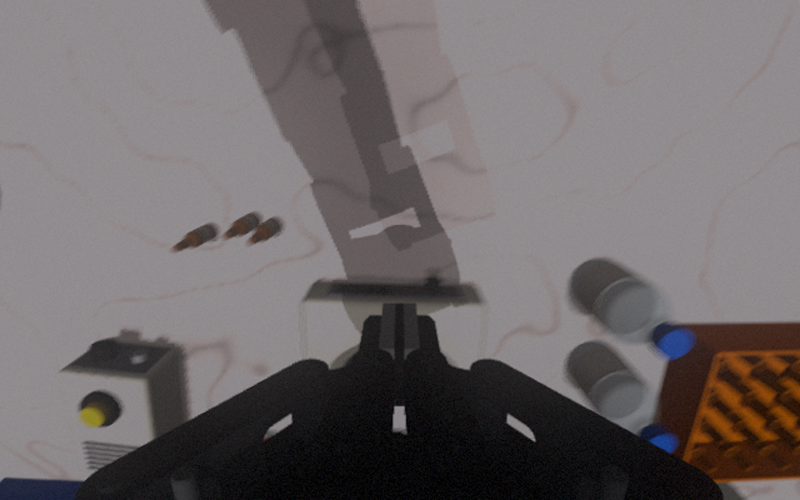

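{"name": "drive_tool", "arguments": {
  "commands": [
    {"dp": [-20,-30,0],"roll": 0,"hand": 0},
    {"dp": [-45,-68,0],"roll": 0,"hand": 0},
    {"dp": [-70,-106,0],"roll": 0,"hand": 0},
    {"dp": [-95,-144,0],"roll": 0,"hand": 0},
    {"dp": [-120,-182,0],"roll": 0,"hand": 0},
    {"dp": [-145,-220,0],"roll": 0,"hand": 0},
    {"dp": [-170,-258,0],"roll": 0,"hand": 0},
    {"dp": [-190,-294,0],"roll": 0,"hand": 0},
    {"dp": [-205,-324,0],"roll": 0,"hand": 0},
    {"dp": [-214,-344,0],"roll": 0,"hand": 0}
  ]
}}

```text
clock: 2.2
ee_pos: [0.5728, -0.1648, 0.2996]
tool_rot: [0.001, 1.0, 0.0, -0.0]
ft_force: [-0.2, 1.3, -0.2]
grip_width: 0.0
```

The wrist view shows the yellow switch at (93,416) in the 1.25x picture, rising on a black collar. The polariscope is hidden behind the gripper. Next I'll triangulate the switch height.

```bash
python3 - <<'E'
from h import *
def tri(L):
    A=np.zeros((3,3));b=np.zeros(3)
    for o,d in L:
        d=d/np.linalg.norm(d);M=np.eye(3)-np.outer(d,d);A+=M;b+=M@o
    return np.linalg.solve(A,b)
def yel(im,reg):
    hsv=cv2.cvtColor(im,cv2.COLOR_BGR2HSV);M=cv2.inRange(hsv,(22,110,50),(35,255,255))
    k,_,st,ce=cv2.connectedComponentsWithStats(M)
    x0,y0,x1,y1=reg
    return max([(st[i,4],*ce[i]) for i in range(1,k) if x0<ce[i][0]<x1 and y0<ce[i][1]<y1])
ms={n:eyes.camera_model(n) for n in('top','scene')};ms['w']=np.load('w1.npy',allow_pickle=True).item()
P={'top':yel(cv2.imread('pics/top0.png'),(345,125,405,205)),'scene':yel(cv2.imread('pics/scene0.png'),(260,230,310,290)),'w':yel(cv2.imread('pics/w1.png'),(50,300,110,370))}
print(P)
R={n:ray(ms[n],*P[n][1:]) for n in P}
for c in (('top','scene'),('top','w'),('scene','w'),('top','scene','w')): print(c,tri([R[n] for n in c]).round(4))
E
```

```text
{'top': (np.int32(80), np.float64(377.2375), np.float64(172.675)), 'scene': (np.int32(92), np.float64(280.2608695652174), np.float64(255.44565217391303)), 'w': (np.int32(232), np.float64(73.94827586206897), np.float64(332.7155172413793))}
('top', 'scene') [ 0.582  -0.1642  0.0988]
('top', 'w') [ 0.5819 -0.1629  0.1046]
('scene', 'w') [ 0.5849 -0.1656  0.1017]
('top', 'scene', 'w') [ 0.5832 -0.1646  0.1014]
```

{"name": "drive_tool", "arguments": {
  "commands": [
    {"dp": [-10,0,20],"roll": 0,"hand": 0},
    {"dp": [-10,0,50],"roll": 0,"hand": 0},
    {"dp": [-10,0,85],"roll": 0,"hand": 0},
    {"dp": [-10,0,120],"roll": 0,"hand": 0},
    {"dp": [-10,0,145],"roll": 0,"hand": 0},
    {"dp": [-10,0,162],"roll": 0,"hand": 0},
    {"dp": [-10,0,174],"roll": 0,"hand": 0},
    {"dp": [-10,0,182],"roll": 0,"hand": 0},
    {"dp": [-10,0,185],"roll": 0,"hand": 0},
    {"dp": [-10,0,185],"roll": 0,"hand": 0}
  ]
}}

```text
clock: 3.2
ee_pos: [0.5823, -0.1628, 0.1155]
tool_rot: [0.0, 1.0, -0.0, 0.0]
ft_force: [-0.2, 0.4, -0.7]
grip_width: 0.0001
```

{"name": "drive_tool", "arguments": {
  "commands": [
    {"dp": [0,0,2],"roll": 0,"hand": 0},
    {"dp": [0,0,4],"roll": 0,"hand": 0},
    {"dp": [0,0,6],"roll": 0,"hand": 0},
    {"dp": [0,0,8],"roll": 0,"hand": 0},
    {"dp": [0,0,10],"roll": 0,"hand": 0},
    {"dp": [0,0,12],"roll": 0,"hand": 0},
    {"dp": [0,0,12],"roll": 0,"hand": 0}
  ]
}}

```text
clock: 3.9
ee_pos: [0.5822, -0.1628, 0.1031]
tool_rot: [0.0, 1.0, 0.0, -0.0]
ft_force: [-0.5, -0.5, 0.7]
grip_width: 0.0002
```

{"name": "drive_tool", "arguments": {
  "commands": [
    {"dp": [-1,-2,0],"roll": 0,"hand": 0},
    {"dp": [-1,-2,1],"roll": 0,"hand": 0},
    {"dp": [-1,-2,2],"roll": 0,"hand": 0},
    {"dp": [-1,-2,3],"roll": 0,"hand": 0},
    {"dp": [-1,-2,4],"roll": 0,"hand": 0},
    {"dp": [-1,-2,4],"roll": 0,"hand": 0}
  ]
}}

```text
clock: 4.5
ee_pos: [0.5834, -0.1649, 0.0994]
tool_rot: [0.0, 1.0, -0.0, 0.0]
ft_force: [0.8, -1.1, 2.6]
grip_width: -0.0002
```

{"name": "drive_tool", "arguments": {
  "commands": [
    {"dp": [0,0,1],"roll": 0,"hand": 0},
    {"dp": [0,0,2],"roll": 0,"hand": 0},
    {"dp": [0,0,3],"roll": 0,"hand": 0},
    {"dp": [0,0,3],"roll": 0,"hand": 0}
  ]
}}

```text
clock: 4.9
ee_pos: [0.5835, -0.1649, 0.0978]
tool_rot: [0.0, 1.0, -0.0, 0.0]
ft_force: [-5.5, -0.7, 17.0]
grip_width: 0.0002
```

{"name": "drive_tool", "arguments": {
  "commands": [
    {"dp": [0,0,1],"roll": 0,"hand": 0},
    {"dp": [0,0,2],"roll": 0,"hand": 0},
    {"dp": [0,0,2],"roll": 0,"hand": 0}
  ]
}}

```text
clock: 5.2
ee_pos: [0.5836, -0.165, 0.0974]
tool_rot: [0.0, 1.0, -0.0, 0.001]
ft_force: [-11.6, 0.5, 34.1]
grip_width: -0.0
```

The force reached 34 N against a hard stop at 0.0977. I'll back off in steps and read the spring force, to confirm this was the switch's full 6 mm travel.

{"name": "drive_tool", "arguments": {
  "commands": [
    {"dp": [0,0,-2],"roll": 0,"hand": 0},
    {"dp": [0,0,-4],"roll": 0,"hand": 0},
    {"dp": [0,0,-4],"roll": 0,"hand": 0}
  ]
}}

```text
clock: 5.5
ee_pos: [0.5834, -0.1649, 0.0986]
tool_rot: [0.0, 1.0, -0.0, 0.0]
ft_force: [1.2, -1.3, 4.1]
grip_width: 0.0
```

```bash
cat > f.py <<'E'
from h import *
F=[];
for i in range(6):
    eyes.get_image('top'); s=status.state(); F.append(s['ft_force'])
print(s['clock'],s['ee_pos'].round(4),np.mean(F,0).round(2),np.std(F,0).round(2))
E
python3 f.py
```

```text
5.8 [ 0.5833 -0.1647  0.0981] [ 1.84 -2.41  3.67] [0.47 0.28 0.36]
```

{"name": "drive_tool", "arguments": {
  "commands": [
    {"dp": [0,0,-2],"roll": 0,"hand": 0},
    {"dp": [0,0,-3],"roll": 0,"hand": 0},
    {"dp": [0,0,-3],"roll": 0,"hand": 0}
  ]
}}

```text
clock: 6.1
ee_pos: [0.583, -0.1646, 0.1013]
tool_rot: [0.0, 1.0, 0.0, -0.0]
ft_force: [1.5, -0.3, 2.1]
grip_width: 0.0001
```

```bash
python3 f.py
```

```text
6.4 [ 0.5831 -0.1646  0.1012] [ 1.02 -0.65  1.89] [0.45 0.46 0.48]
```

{"name": "drive_tool", "arguments": {
  "commands": [
    {"dp": [0,0,-2],"roll": 0,"hand": 0},
    {"dp": [0,0,-10],"roll": 0,"hand": 0},
    {"dp": [0,0,-10],"roll": 0,"hand": 0}
  ]
}}

```text
clock: 6.7
ee_pos: [0.5834, -0.1648, 0.1123]
tool_rot: [0.0, 1.0, -0.0, 0.0]
ft_force: [-0.0, 0.3, -0.0]
grip_width: 0.0002
```

```bash
python3 f.py
```

```text
7.0 [ 0.583  -0.1647  0.1111] [-0.25  0.21  0.25] [0.58 0.37 0.31]
```

The spring slope is about 0.6 N/mm with zero force at about 0.104, so 0.0977 was full travel (about 4 N), and the switch is now up again. Next I'll go up and over the dial for a close look.

{"name": "drive_tool", "arguments": {
  "commands": [
    {"dp": [0,0,-25],"roll": 0,"hand": 0},
    {"dp": [0,0,-65],"roll": 0,"hand": 0},
    {"dp": [0,0,-110],"roll": 0,"hand": 0},
    {"dp": [-10,10,-150],"roll": 0,"hand": 0},
    {"dp": [-20,35,-190],"roll": 0,"hand": 0},
    {"dp": [-35,70,-220],"roll": 0,"hand": 0},
    {"dp": [-50,110,-240],"roll": 0,"hand": 0},
    {"dp": [-60,150,-250],"roll": 0,"hand": 0},
    {"dp": [-70,190,-250],"roll": 0,"hand": 0},
    {"dp": [-77,230,-250],"roll": 0,"hand": 0}
  ]
}}

```text
clock: 8.0
ee_pos: [0.6605, 0.0669, 0.3613]
tool_rot: [0.0, 1.0, -0.0, 0.0]
ft_force: [-0.0, -0.1, 0.1]
grip_width: 0.0001
```

{"name": "drive_tool", "arguments": {
  "commands": [
    {"dp": [0,40,0],"roll": 0,"hand": 0},
    {"dp": [0,70,0],"roll": 0,"hand": 0},
    {"dp": [0,90,0],"roll": 0,"hand": 0},
    {"dp": [0,100,0],"roll": 0,"hand": 0},
    {"dp": [0,100,0],"roll": 0,"hand": 0},
    {"dp": [0,100,0],"roll": 0,"hand": 0}
  ]
}}

```text
clock: 8.6
ee_pos: [0.6604, 0.1641, 0.3613]
tool_rot: [0.0, 1.0, -0.0, -0.0]
ft_force: [-0.6, 0.3, 0.4]
grip_width: 0.0001
```

```bash
python3 - <<'E'
from h import *
m=eyes.camera_model('wrist'); np.save('w2.npy',m,allow_pickle=True)
im=snap('wrist','w2.png'); s=status.state(); print(s['clock'],s['ee_pos'].round(4),s['joint_pos'].round(2))
for P in [(.57,.17,.203),(.512,.078,.236),(.64,.1565,.19)]: print(np.round(pix(m,P)))
cv2.imwrite('pics/w2b.png',cv2.resize(im[:,120:520],(800,800),interpolation=cv2.INTER_CUBIC)[:600])
E
```

```text
8.65 [0.6604 0.1639 0.3613] [ 0.18  0.52  1.08 -0.    1.54 -1.39]
[325.  89.]
[209.  10.]
[311. 161.]
```

View pics/w2b.png

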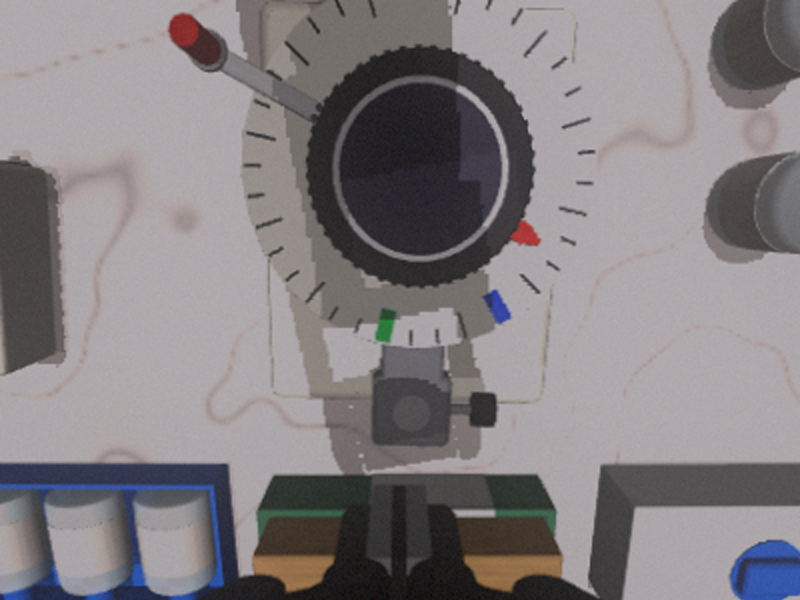

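The wrist view is good. It shows (2x, offset 120) the ring centre at (421,167), the knob top at (184,28), the pointer tip at (541,241), and the green stripe from (388,312) to (383,342).

```bash
python3 - <<'E'
from h import *
m=np.load('w2.npy',allow_pickle=True).item()
W=lambda u,v,z: at(m,(u+.5)/2-.5+120,(v+.5)/2-.5,z)
C=W(421,167.5,.203)
def rep(n,P,C=C):
    d=(P-C)[:2]; print(n,P.round(4),'r',np.hypot(*d).round(4),'ang',np.degrees(np.arctan2(d[1],d[0])).round(2))
print(C)
rep('knobtop',W(184,29,.236)); rep('knobbase',W(212,58,.202))
rep('tip',W(541,242,.191)); rep('gi',W(388,311,.19));rep('go',W(383,342,.19));rep('bi',W(489,293,.19));rep('bo',W(505,320,.19))
rep('dialL',W(242,167,.19));rep('dialR',W(598,167,.19));rep('dialB',W(415,347,.19))
rep('inL',W(333,167,.203));rep('inR',W(509,167,.203));rep('inT',W(421,74,.203));rep('inB',W(421,262,.203))
rep('oL',W(307,167,.203));rep('oR',W(535,167,.203));
mt=eyes.camera_model('top'); rep('topknob',at(mt,293.6,192.6,.236));rep('topgreen',at(mt,266.5,149,.19)); rep('toptip',at(mt,242,166.5,.191)); print(at(mt,260,175.8,.203))
E
```

```text
[0.56505309 0.17484515 0.203     ]
knobtop [0.5153 0.08   0.236 ] r 0.1071 ang -117.69
knobbase [0.5182 0.0809 0.202 ] r 0.105 ang -116.48
tip [0.5992 0.2357 0.191 ] r 0.0698 ang 60.68
gi [0.6341 0.1589 0.19  ] r 0.0708 ang -13.0
go [0.6504 0.1562 0.19  ] r 0.0873 ang -12.33
bi [0.6248 0.2108 0.19  ] r 0.0697 ang 31.06
bo [0.6387 0.2198 0.19  ] r 0.0863 ang 31.36
dialL [0.5637 0.0883 0.19  ] r 0.0865 ang -90.9
dialR [0.5636 0.2615 0.19  ] r 0.0867 ang 90.95
dialB [0.6531 0.173  0.19  ] r 0.088 ang -1.18
inL [0.5648 0.1339 0.203 ] r 0.0409 ang -90.38
inR [0.5647 0.2158 0.203 ] r 0.041 ang 90.43
inT [0.5254 0.1745 0.203 ] r 0.0396 ang -179.46
inB [0.6082 0.1753 0.203 ] r 0.0432 ang 0.56
oL [0.5647 0.1218 0.203 ] r 0.0531 ang -90.34
oR [0.5647 0.228  0.203 ] r 0.0531 ang 90.39
topknob [0.5118 0.0784 0.236 ] r 0.1102 ang -118.92
topgreen [0.6403 0.1565 0.19  ] r 0.0774 ang -13.69
toptip [0.5915 0.2251 0.191 ] r 0.0568 ang 62.26
[0.56288325 0.17298223 0.203     ]
```

Fitted from this view:

| Item | Value |
|---|---|
| Ring centre | (0.5665, 0.1748) |
| Lever angle | -118.4° |
| Green mark angle | -12.9° |
| Clockwise turn needed | about 75° |

I'll put the finger back on the counterclockwise side of the knob, starting 35 mm off it.

{"name": "drive_tool", "arguments": {
  "commands": [
    {"dp": [12,-10,5],"roll": -1.2,"hand": 0},
    {"dp": [25,-22,12],"roll": -2.6,"hand": 0},
    {"dp": [40,-35,20],"roll": -4.0,"hand": 0},
    {"dp": [55,-48,30],"roll": -5.4,"hand": 0},
    {"dp": [70,-61,40],"roll": -6.8,"hand": 0},
    {"dp": [84,-74,50],"roll": -8.2,"hand": 0},
    {"dp": [97,-86,56],"roll": -9.6,"hand": 0},
    {"dp": [108,-96,61],"roll": -11.0,"hand": 0},
    {"dp": [114,-101,61],"roll": -12.3,"hand": 0},
    {"dp": [114,-101,61],"roll": -12.3,"hand": 0}
  ]
}}

```text
clock: 9.65
ee_pos: [0.5458, 0.0628, 0.3006]
tool_rot: [-0.511, 0.86, -0.0, 0.0]
ft_force: [-0.5, -0.4, 0.1]
grip_width: -0.0002
```

{"name": "drive_tool", "arguments": {
  "commands": [
    {"dp": [0,0,15],"roll": 0,"hand": 0},
    {"dp": [0,0,35],"roll": 0,"hand": 0},
    {"dp": [0,0,55],"roll": 0,"hand": 0},
    {"dp": [0,0,72],"roll": 0,"hand": 0},
    {"dp": [0,0,84],"roll": 0,"hand": 0},
    {"dp": [0,0,91],"roll": 0,"hand": 0},
    {"dp": [0,0,91],"roll": 0,"hand": 0}
  ]
}}

```text
clock: 10.35
ee_pos: [0.5462, 0.0641, 0.2088]
tool_rot: [-0.511, 0.86, 0.0, -0.0]
ft_force: [0.1, -0.3, 0.5]
grip_width: 0.0003
```

```bash
python3 f.py;python3 - <<'E'
from h import *
s=status.state(); print(s['tool_rot'],s['joint_pos'].round(2))
im=snap('wrist','w3.png')
a=cv2.resize(im[140:400,170:470],(690,598),interpolation=cv2.INTER_CUBIC); cv2.imwrite('pics/w3b.png',a)
E
```

```text
10.65 [0.5465 0.0643 0.2099] [ 0.17 -0.24  0.06] [0.62 0.35 0.49]
[-5.11126710e-01  8.59505201e-01 -2.64596173e-04  4.75180552e-04] [ 0.03  0.37  1.67 -0.    1.09 -2.61]
```

View pics/w3b.png

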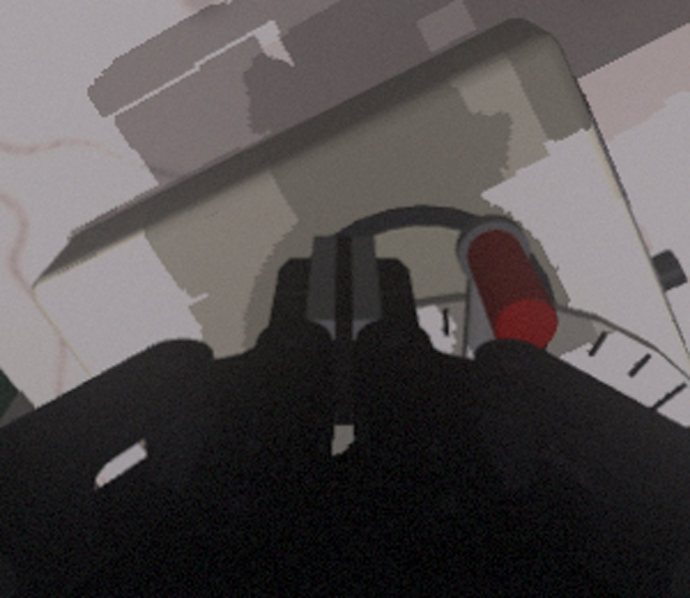

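The picture shows the upright red knob just right of the closed fingers, on tool +y and level with them, so the contact geometry is right. I'll close the gap slowly, then push along the arc while rolling with it.

{"name": "drive_tool", "arguments": {
  "commands": [
    {"dp": [0,2,0],"roll": 0,"hand": 0},
    {"dp": [0,5,0],"roll": 0,"hand": 0},
    {"dp": [0,8,0],"roll": 0,"hand": 0},
    {"dp": [0,11,0],"roll": 0,"hand": 0},
    {"dp": [0,13,0],"roll": 0,"hand": 0},
    {"dp": [0,14,0],"roll": 0,"hand": 0},
    {"dp": [0,14,0],"roll": 0,"hand": 0}
  ]
}}

```text
clock: 11.4
ee_pos: [0.5338, 0.071, 0.2093]
tool_rot: [-0.511, 0.859, -0.0, 0.0]
ft_force: [0.6, -0.6, 0.4]
grip_width: 0.0002
```

{"name": "drive_tool", "arguments": {
  "commands": [
    {"dp": [0.7,3.8,0],"roll": 0.4,"hand": 0},
    {"dp": [1.2,7.6,0],"roll": 0.8,"hand": 0},
    {"dp": [1.6,11.4,0],"roll": 1.2,"hand": 0},
    {"dp": [1.9,15.2,0],"roll": 1.6,"hand": 0},
    {"dp": [2.0,19.1,0],"roll": 2.0,"hand": 0},
    {"dp": [2.0,22.9,0],"roll": 2.4,"hand": 0},
    {"dp": [1.9,26.8,0],"roll": 2.8,"hand": 0},
    {"dp": [1.6,30.6,0],"roll": 3.2,"hand": 0},
    {"dp": [1.2,34.4,0],"roll": 3.6,"hand": 0},
    {"dp": [0.7,38.2,0],"roll": 4.0,"hand": 0}
  ]
}}

```text
clock: 12.4
ee_pos: [0.5002, 0.0885, 0.2094]
tool_rot: [-0.353, 0.935, -0.0, 0.0]
ft_force: [1.2, -0.1, -0.3]
grip_width: 0.0004
```

```bash
python3 f.py;python3 - <<'E'
from h import *
p=status.state()['ee_pos'][:2]-np.array([.5665,.1748]); print(np.hypot(*p), np.degrees(np.arctan2(p[1],p[0])))
im=snap('wrist','w4.png')
cv2.imwrite('pics/w4b.png',cv2.resize(im[140:400,170:470],(690,598),interpolation=cv2.INTER_CUBIC))
E
```

```text
12.7 [0.5001 0.0885 0.2093] [ 0.2  -0.17 -0.56] [0.54 0.48 0.64]
0.10888716812755084 -127.57135890716644
```

View pics/w4b.png

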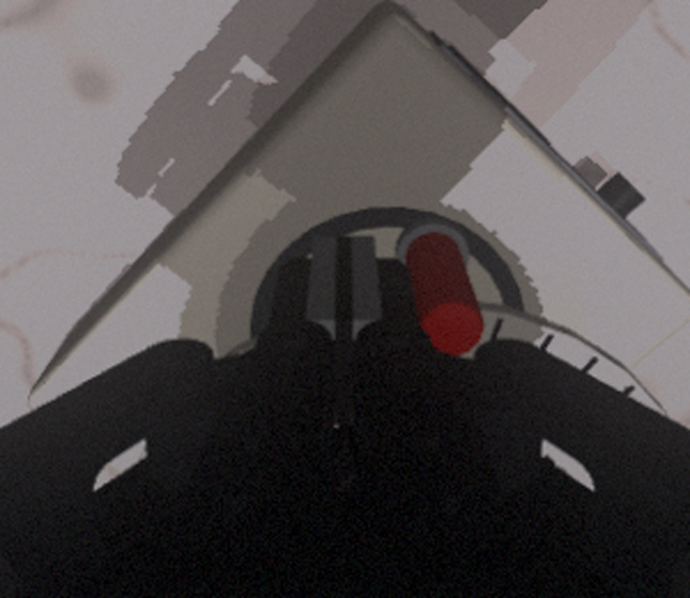

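The knob now rides against the outside of the finger at (450,290), and the push goes as planned. Two more 20° arcs come before a check.

{"name": "drive_tool", "arguments": {
  "commands": [
    {"dp": [0.7,3.8,0],"roll": 0.4,"hand": 0},
    {"dp": [1.2,7.6,0],"roll": 0.8,"hand": 0},
    {"dp": [1.6,11.4,0],"roll": 1.2,"hand": 0},
    {"dp": [1.9,15.2,0],"roll": 1.6,"hand": 0},
    {"dp": [2.0,19.1,0],"roll": 2.0,"hand": 0},
    {"dp": [2.0,22.9,0],"roll": 2.4,"hand": 0},
    {"dp": [1.9,26.8,0],"roll": 2.8,"hand": 0},
    {"dp": [1.6,30.6,0],"roll": 3.2,"hand": 0},
    {"dp": [1.2,34.4,0],"roll": 3.6,"hand": 0},
    {"dp": [0.7,38.2,0],"roll": 4.0,"hand": 0}
  ]
}}

```text
clock: 13.75
ee_pos: [0.4744, 0.1167, 0.2093]
tool_rot: [-0.186, 0.983, -0.0, 0.0]
ft_force: [0.4, -0.8, -0.2]
grip_width: 0.0
```

{"name": "drive_tool", "arguments": {
  "commands": [
    {"dp": [0.7,3.8,0],"roll": 0.4,"hand": 0},
    {"dp": [1.2,7.6,0],"roll": 0.8,"hand": 0},
    {"dp": [1.6,11.4,0],"roll": 1.2,"hand": 0},
    {"dp": [1.9,15.2,0],"roll": 1.6,"hand": 0},
    {"dp": [2.0,19.1,0],"roll": 2.0,"hand": 0},
    {"dp": [2.0,22.9,0],"roll": 2.4,"hand": 0},
    {"dp": [1.9,26.8,0],"roll": 2.8,"hand": 0},
    {"dp": [1.6,30.6,0],"roll": 3.2,"hand": 0},
    {"dp": [1.2,34.4,0],"roll": 3.6,"hand": 0},
    {"dp": [0.7,38.2,0],"roll": 4.0,"hand": 0}
  ]
}}

```text
clock: 14.75
ee_pos: [0.4598, 0.152, 0.2094]
tool_rot: [-0.012, 1.0, -0.0, 0.0]
ft_force: [0.7, -1.7, -0.3]
grip_width: 0.0002
```

```bash
python3 f.py;python3 - <<'E'
from h import *
s=status.state();p=s['ee_pos'][:2]-np.array([.5665,.1748]); a=np.degrees(np.arctan2(p[1],p[0])); print(np.hypot(*p), a, s['tool_rot'])
im=snap('top','top5.png'); m=eyes.camera_model('top')
hsv=cv2.cvtColor(im,cv2.COLOR_BGR2HSV).astype(int);H=(hsv[...,0]+90)%180-90
M=((abs(H)<=8)&(hsv[...,1]>110)&(hsv[...,2]>50)).astype(np.uint8)
k,_,st,ce=cv2.connectedComponentsWithStats(M)
for i in range(1,k):
    if st[i,4]>=3 and 220<ce[i][0]<320 and 130<ce[i][1]<230:
        for z,C in((.191,(.5629,.173)),(.236,(.5629,.173))):
            P=at(m,*ce[i],z); d=P[:2]-C; print(st[i,4],ce[i].round(1),z,np.hypot(*d).round(4),np.degrees(np.arctan2(d[1],d[0])).round(1))
E
```

```text
15.05 [0.4596 0.1519 0.2093] [-0.03 -0.13  0.03] [0.44 0.41 0.34]
0.10936664947202075 -167.90810823448373 [-1.33853737e-02  9.99910410e-01  7.04554339e-06 -6.15771122e-05]
8 [260.  155.5] 0.191 0.059 1.6
8 [260.  155.5] 0.236 0.0509 -5.3
```

The top camera puts the pointer at about +1.6° and green at about -13°. I'll push 12° more, then lift away and look closely.

{"name": "drive_tool", "arguments": {
  "commands": [
    {"dp": [0.7,3.8,0],"roll": 0.4,"hand": 0},
    {"dp": [1.2,7.6,0],"roll": 0.8,"hand": 0},
    {"dp": [1.6,11.4,0],"roll": 1.2,"hand": 0},
    {"dp": [1.9,15.2,0],"roll": 1.6,"hand": 0},
    {"dp": [2.0,19.1,0],"roll": 2.0,"hand": 0},
    {"dp": [2.0,22.9,0],"roll": 2.4,"hand": 0},
    {"dp": [2.0,22.9,0],"roll": 2.4,"hand": 0}
  ]
}}

```text
clock: 15.8
ee_pos: [0.457, 0.175, 0.2093]
tool_rot: [0.092, 0.996, -0.0, 0.0]
ft_force: [0.1, -0.6, -0.4]
grip_width: 0.0004
```

```bash
python3 f.py
```

```text
16.1 [0.4569 0.1747 0.2093] [-0.02 -0.35  0.11] [0.32 0.52 0.37]
```

{"name": "drive_tool", "arguments": {
  "commands": [
    {"dp": [0,-4,0],"roll": 0,"hand": 0},
    {"dp": [0,-10,0],"roll": 0,"hand": 0},
    {"dp": [0,-15,-15],"roll": 0,"hand": 0},
    {"dp": [0,-15,-40],"roll": 0,"hand": 0},
    {"dp": [0,-15,-70],"roll": 0,"hand": 0},
    {"dp": [-30,-15,-100],"roll": 0,"hand": 0},
    {"dp": [-65,-10,-125],"roll": 0,"hand": 0},
    {"dp": [-105,-10,-145],"roll": 0,"hand": 0},
    {"dp": [-145,-10,-152],"roll": 0,"hand": 0},
    {"dp": [-180,-10,-152],"roll": 0,"hand": 0}
  ]
}}

```text
clock: 17.1
ee_pos: [0.6339, 0.1312, 0.3626]
tool_rot: [0.092, 0.996, 0.0, 0.001]
ft_force: [-0.2, 0.0, 1.0]
grip_width: 0.0002
```

{"name": "drive_tool", "arguments": {
  "commands": [
    {"dp": [-15,15,0],"roll": -0.5,"hand": 0},
    {"dp": [-20,35,0],"roll": -1.5,"hand": 0},
    {"dp": [-20,45,0],"roll": -2.2,"hand": 0},
    {"dp": [-20,50,0],"roll": -2.2,"hand": 0},
    {"dp": [-20,50,0],"roll": -2.2,"hand": 0}
  ]
}}

```text
clock: 17.6
ee_pos: [0.6608, 0.1777, 0.3611]
tool_rot: [-0.004, 1.0, -0.0, -0.0]
ft_force: [0.3, -0.4, 1.5]
grip_width: -0.0001
```

```bash
python3 - <<'E'
from h import *
m=eyes.camera_model('wrist'); np.save('w6.npy',m,allow_pickle=True)
im=snap('wrist','w6.png'); s=status.state(); print(s['clock'],s['ee_pos'].round(4),s['tool_rot'].round(3))
print(pix(m,(.5665,.1748,.203)))
cv2.imwrite('pics/w6b.png',cv2.resize(im[:,120:520],(800,800),interpolation=cv2.INTER_CUBIC)[:600])
E
```

```text
17.65 [0.6607 0.1773 0.3613] [-0.003  1.    -0.    -0.   ]
(np.float64(316.4067013399831), np.float64(84.74112965403646))
```

View pics/w6b.png

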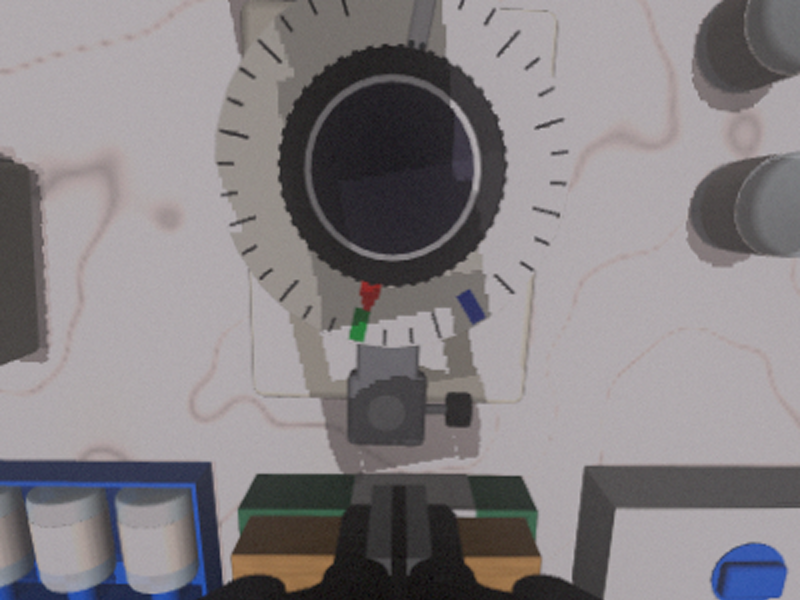

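The close view shows the pointer tip at about (370,307) and the green inner end at about (361,311), so it falls just short, a few degrees. I'll compute the remaining angle.

```bash
cat > g.py <<'E'
from h import *
import sys
def go(f,mf):
    m=np.load(mf,allow_pickle=True).item(); im=cv2.imread(f)
    b,g,r=[c.astype(int) for c in cv2.split(im)]
    cx,cy=pix(m,(.5665,.1748,.19)); yy,xx=np.mgrid[:400,:640]; near=np.hypot(xx-cx,yy-cy)<100
    hsv=cv2.cvtColor(im,cv2.COLOR_BGR2HSV);sat=hsv[...,1]>110
    for n,M,z in(('green',(g>r+25)&(g>b+25),.19),('red',(r>g+60)&(r>b+60),.194),('blue',(b>r+30)&(b>g+30),.19)):
        M=M&near; v,u=np.nonzero(M)
        if len(u)==0: continue
        k,_,st,ce=cv2.connectedComponentsWithStats(M.astype(np.uint8)); i=1+st[1:,4].argmax()
        P=at(m,*ce[i],z)[:2]-np.array([.5665,.1748]); print(n,st[i,4],ce[i].round(1),'r',np.hypot(*P).round(4),'ang',np.degrees(np.arctan2(P[1],P[0])).round(2))
go(*sys.argv[1:])
E
python3 g.py pics/w2.png w2.npy; python3 g.py pics/w6.png w6.npy
python3 - <<'E'
import cv2
im=cv2.imread('pics/w6.png')[125:185,270:350]
cv2.imwrite('pics/w6c.png',cv2.resize(im,None,fx=9,fy=9,interpolation=cv2.INTER_CUBIC))
E
```

```text
green 113 [312.2 162.8] r 0.0774 ang -13.07
red 109 [382.4 116.9] r 0.0597 ang 60.98
blue 133 [368.4 153. ] r 0.0768 ang 31.89
green 105 [299.2 162.7] r 0.0778 ang -13.12
red 81 [304.4 146.5] r 0.0597 ang -11.54
blue 114 [355.1 152.9] r 0.0766 ang 31.69
```

View pics/w6c.png

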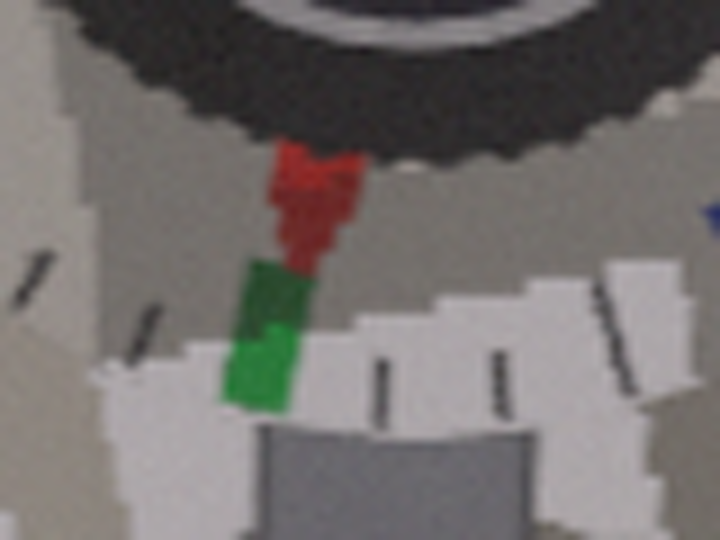

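```bash
python3 - <<'E'
from h import *
m=np.load('w6.npy',allow_pickle=True).item(); C=np.array([.5665,.1748])
for n,u,v,z in [('tip',303,272,.192),('tip hi',303,272,.198),('base',320,152,.197),('gi',280,262,.19),('go',257,410,.19),('gm',269,336,.19)]:
    P=at(m,(u+.5)/9-.5+270,(v+.5)/9-.5+125,z)[:2]-C; print(n,(P+C).round(4),np.hypot(*P).round(4),np.degrees(np.arctan2(P[1],P[0])).round(2))
# ring outline centre via Hough-free ellipse fit of inner bright ring
im=cv2.imread('pics/w6.png'); print(np.array(m['T'])[:3,3])
g=cv2.cvtColor(im,cv2.COLOR_BGR2GRAY); cx,cy=pix(m,(.5665,.1748,.203)); pts=[]
for a in np.linspace(0,2*np.pi,120,endpoint=False):
    r=np.arange(36,50,.25); x=(cx+r*np.cos(a)).astype(np.float32);y=(cy+r*np.sin(a)).astype(np.float32)
    p=cv2.remap(g,x[None],y[None],cv2.INTER_LINEAR)[0]; i=p.argmax()
    if p[i]>100: pts.append((x[i],y[i]))
e=cv2.fitEllipse(np.array(pts)); print(len(pts),e,(cx,cy)); print([at(m,*e[0],z).round(4) for z in(.2,.203)])
E
```

```text
tip [0.6337 0.1615] 0.0685 -11.17
tip hi [0.6328 0.1618] 0.0675 -11.08
base [0.6196 0.1638] 0.0542 -11.75
gi [0.6329 0.1588] 0.0683 -13.56
go [0.6502 0.1559] 0.0858 -12.7
gm [0.6415 0.1574] 0.0769 -13.04
[0.58565842 0.17719589 0.50389325]
73 ((315.99188232421875, 83.41961669921875), (84.73529052734375, 89.52127075195312), 178.96014404296875) (np.float64(316.4067013399831), np.float64(84.74112965403646))
[array([0.5651, 0.1744, 0.2   ]), array([0.5653, 0.1744, 0.203 ])]
```

The remaining turn is about 1.9°: tip at -11.2° against green at -13.05°, with radii of 68.5 and 68.3 mm that fit the given 68 mm. I'll return to the push side and nudge until the TCP reaches about (0.457, 0.178).

{"name": "drive_tool", "arguments": {
  "commands": [
    {"dp": [20,-5,0],"roll": 0.5,"hand": 0},
    {"dp": [55,-15,0],"roll": 1.2,"hand": 0},
    {"dp": [95,-22,0],"roll": 2.0,"hand": 0},
    {"dp": [135,-22,0],"roll": 2.6,"hand": 0},
    {"dp": [170,-22,10],"roll": 2.6,"hand": 0},
    {"dp": [195,-22,30],"roll": 2.6,"hand": 0},
    {"dp": [204,-22,60],"roll": 2.6,"hand": 0},
    {"dp": [204,-22,95],"roll": 2.6,"hand": 0},
    {"dp": [204,-22,125],"roll": 2.6,"hand": 0},
    {"dp": [204,-22,145],"roll": 2.6,"hand": 0}
  ]
}}

```text
clock: 18.65
ee_pos: [0.4561, 0.1532, 0.2148]
tool_rot: [0.11, 0.994, -0.0, -0.001]
ft_force: [0.0, -0.5, 1.1]
grip_width: 0.0
```

{"name": "drive_tool", "arguments": {
  "commands": [
    {"dp": [0,0,6],"roll": 0,"hand": 0},
    {"dp": [0,0,7],"roll": 0,"hand": 0},
    {"dp": [0,0,7],"roll": 0,"hand": 0},
    {"dp": [0,0,7],"roll": 0,"hand": 0}
  ]
}}

```text
clock: 19.05
ee_pos: [0.4576, 0.154, 0.2104]
tool_rot: [0.109, 0.994, 0.0, 0.001]
ft_force: [0.4, -0.5, 0.2]
grip_width: 0.0002
```

```bash
python3 f.py; python3 -c "
from h import *
print(status.state()['tool_rot'])"
```

```text
19.35 [0.4572 0.154  0.2095] [-0.18  0.08  0.36] [0.48 0.6  0.6 ]
[1.08960381e-01 9.94046075e-01 5.19018075e-05 1.85478234e-04]
```

{"name": "drive_tool", "arguments": {
  "commands": [
    {"dp": [3,6,0],"roll": 0,"hand": 0},
    {"dp": [5.5,12,0],"roll": 0,"hand": 0},
    {"dp": [5.5,16,0],"roll": 0,"hand": 0},
    {"dp": [5.5,18,0],"roll": 0,"hand": 0},
    {"dp": [5.5,20,0],"roll": 0,"hand": 0},
    {"dp": [5.5,21,0],"roll": 0,"hand": 0},
    {"dp": [5.5,22,0],"roll": 0,"hand": 0},
    {"dp": [5.5,23,0],"roll": 0,"hand": 0},
    {"dp": [5.5,23.7,0],"roll": 0,"hand": 0},
    {"dp": [5.5,23.7,0],"roll": 0,"hand": 0}
  ]
}}

```text
clock: 20.35
ee_pos: [0.4568, 0.1783, 0.2092]
tool_rot: [0.109, 0.994, -0.0, -0.0]
ft_force: [-0.3, -0.7, -0.6]
grip_width: -0.0002
```

```bash
python3 f.py
```

```text
20.65 [0.4569 0.1783 0.2093] [-0.64 -0.74 -0.42] [0.53 0.46 0.53]
```

{"name": "drive_tool", "arguments": {
  "commands": [
    {"dp": [0,-4,0],"roll": 0,"hand": 0},
    {"dp": [0,-10,0],"roll": 0,"hand": 0},
    {"dp": [0,-15,-15],"roll": 0,"hand": 0},
    {"dp": [0,-15,-40],"roll": 0,"hand": 0},
    {"dp": [0,-15,-70],"roll": 0,"hand": 0},
    {"dp": [-30,-15,-100],"roll": 0,"hand": 0},
    {"dp": [-65,-10,-125],"roll": 0,"hand": 0},
    {"dp": [-105,-10,-145],"roll": 0,"hand": 0},
    {"dp": [-145,-10,-152],"roll": 0,"hand": 0},
    {"dp": [-180,-10,-152],"roll": 0,"hand": 0}
  ]
}}

```text
clock: 21.65
ee_pos: [0.6323, 0.1285, 0.3627]
tool_rot: [0.109, 0.994, 0.0, 0.001]
ft_force: [-0.4, -0.7, -0.1]
grip_width: -0.0001
```

{"name": "drive_tool", "arguments": {
  "commands": [
    {"dp": [-15,15,0],"roll": -0.5,"hand": 0},
    {"dp": [-20,35,0],"roll": -1.5,"hand": 0},
    {"dp": [-20,45,0],"roll": -2.5,"hand": 0},
    {"dp": [-20,50,0],"roll": -2.5,"hand": 0},
    {"dp": [-20,50,0],"roll": -2.5,"hand": 0}
  ]
}}

```text
clock: 22.15
ee_pos: [0.6607, 0.1741, 0.3612]
tool_rot: [0.001, 1.0, -0.0, -0.0]
ft_force: [0.3, 0.2, 0.9]
grip_width: 0.0
```

```bash
python3 - <<'E'
from h import *
m=eyes.camera_model('wrist'); np.save('w7.npy',m,allow_pickle=True)
im=snap('wrist','w7.png'); s=status.state(); print(s['clock'],s['ee_pos'].round(4),s['tool_rot'].round(3))
u,v=map(int,pix(m,(.636,.159,.19))); print(u-40,v-30)
cv2.imwrite('pics/w7c.png',cv2.resize(im[v-30:v+30,u-40:u+40],None,fx=9,fy=9,interpolation=cv2.INTER_CUBIC))
E
python3 g.py pics/w7.png w7.npy
```

```text
22.2 [0.6606 0.1737 0.3613] [ 0.001  1.    -0.    -0.   ]
264 126
green 105 [302.4 163.1] r 0.078 ang -13.17
red 83 [305.9 146.3] r 0.0597 ang -13.26
blue 114 [358.5 152.5] r 0.0765 ang 31.8
```

View pics/w7c.png

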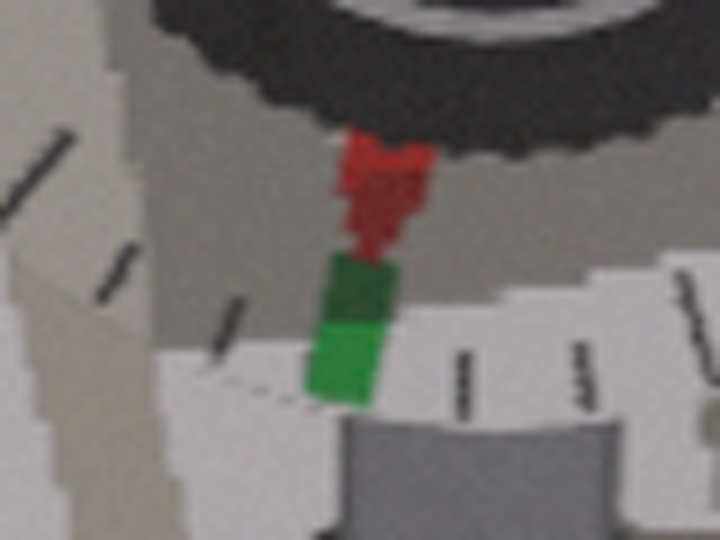

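The pointer tip at (370,262) now meets the green stripe's inner end, centred at about (364,255). The colour centroids give -13.26° for the pointer and -13.17° for green. I'll compare the loose objects against the first scene picture, then hand in.

```bash
python3 - <<'E'
from h import *
from bench import hand_in
a=cv2.imread('pics/scene0.png'); b=snap('scene','scene9.png')
for n,(x0,y0,x1,y1) in dict(ampoules=(258,185,295,232),bottlesL=(380,120,437,185),bottlesR=(125,265,205,370),vial=(362,178,384,205),switch=(265,243,297,270)).items():
    t=a[y0:y1,x0:x1]; r=cv2.matchTemplate(b[y0-8:y1+8,x0-8:x1+8],t,cv2.TM_CCOEFF_NORMED); _,v,_,l=cv2.minMaxLoc(r); print(n,round(v,3),l[0]-8,l[1]-8)
s=status.state(); print(s['clock'],s['ft_force'].round(1)); print(hand_in())
E
```

```text
ampoules 0.672 0 -1
bottlesL 0.917 0 0
bottlesR 0.998 0 0
vial 0.874 0 0
switch 0.999 0 0
22.25 [ 0.  -1.1  0.2]
the job is handed in; nothing more can be done
None
```

The ampoule match was low, so I'll look at the saved picture to see why.

```bash
python3 - <<'E'
import cv2,numpy as np
a,b=[cv2.imread(f'pics/scene{i}.png')[170:250,240:340] for i in(0,9)]
cv2.imwrite('pics/cmp.png',cv2.resize(np.hstack([a,b]),None,fx=4,fy=4,interpolation=cv2.INTER_CUBIC))
E
```

```text
(no output)
```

View pics/cmp.png

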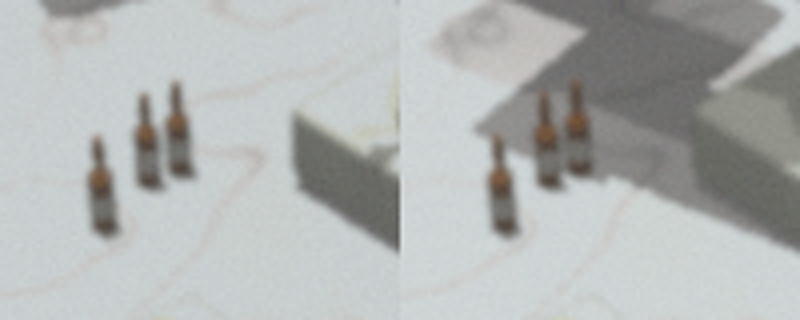

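The job is done and handed in at 22.3 s, with no verdict reported.

- **Lamp switch:** I pressed it down to a hard stop. The spring force was about 4 N at the bottom and faded to zero about 6 mm higher, which matches the full travel. It is up again.
- **Push at the stop:** I pressed harder than needed there, about 34 N at the wrist. That is under the 40 N limit given for the arm or gripper body.
- **Lever:** I pushed it about 74° clockwise with the outside of the closed fingers, in one main push and one small correction.
- **Pointer:** the last close view has it on the green mark. Colour centroids gave -13.3° for the pointer and -13.2° for green. Reading the tip by eye put it about 0.5° short, so the two checks differ by that much.
- **Other objects:** against the first scene picture, the vial, bottles and switch matched with no shift. The ampoules matched poorly (0.67). The side-by-side picture shows them standing in the same places, with the arm's shadow now on them.
- **Robot:** it ended clear of everything, about 0.36 m above the bench.

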